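# Run a fingertip along the visor's retainers

## Task

The smoked visor in the painting jig is pinned along its brow by six blue push-in retainers that still stand proud. With the fingertips, trace the curved row from the green end to the red end, gently pressing every retainer flush in turn as you pass, and keep to the row and low over it (within about 3 cm) from the first retainer until the last is home. Do not pull a retainer up, leave everything else where it is, and finish with the hand clear.

Things in the scene. Friction and masses are not known exactly. Their poses are not given: they have to be found in the camera images.
- jig: Fixed painting jig: plywood board 185 x 280 mm on feet, top 46 mm above the bench, x = -100 to +85, y = -140 to +140 mm. On it a smoked-grey visor, a curved band 46 mm wide, 4 mm thick, upper face 50 mm above the bench; green stripe on its +y end, red on its -y end. Origin on the bench under the board; z up, x from the board's half without the visor towards the brow.
- face_center (a point): A mere point in space: centre of the arc of retainers, level with the visor's upper face (50 mm above the bench). They stand at radius 170 mm about it, 0.235 rad (40 mm) apart, bulging towards the jig's +x, symmetrical about its x axis; axes as the jig's. The visor band reaches 0.78 rad either side.
- retainer1 (a joint): How far retainer 1 has been pressed, m: starts between 0 and 0.0012; at 0 it stands 6 mm proud of the visor; 0.006 flush with the visor, its stop; negative when pulled up. It slides straight down against about 2.5 N of friction and stays where it is left.
- retainer1_top (a point): Centre of the flat top of retainer 1 (1 is next to the green stripe, 6 next to the red one): blue push-in button, a low cone 28 mm across at the foot, 8 mm across at the top, 6 mm high, flanks about 31 degrees, so that a fingertip sliding along the row rides it down; white ring round its foot. Moves with it.
- retainer2 (a joint): How far retainer 2 has been pressed, m: starts between 0 and 0.0012; at 0 it stands 6 mm proud of the visor; 0.006 flush with the visor, its stop; negative when pulled up. It slides straight down against about 2.5 N of friction and stays where it is left.
- retainer2_top (a point): Centre of the flat top of retainer 2 (1 is next to the green stripe, 6 next to the red one): blue push-in button, a low cone 28 mm across at the foot, 8 mm across at the top, 6 mm high, flanks about 31 degrees, so that a fingertip sliding along the row rides it down; white ring round its foot. Moves with it.
- retainer3 (a joint): How far retainer 3 has been pressed, m: starts between 0 and 0.0012; at 0 it stands 6 mm proud of the visor; 0.006 flush with the visor, its stop; negative when pulled up. It slides straight down against about 2.5 N of friction and stays where it is left.
- retainer3_top (a point): Centre of the flat top of retainer 3 (1 is next to the green stripe, 6 next to the red one): blue push-in button, a low cone 28 mm across at the foot, 8 mm across at the top, 6 mm high, flanks about 31 degrees, so that a fingertip sliding along the row rides it down; white ring round its foot. Moves with it.
- retainer4 (a joint): How far retainer 4 has been pressed, m: starts between 0 and 0.0012; at 0 it stands 6 mm proud of the visor; 0.006 flush with the visor, its stop; negative when pulled up. It slides straight down against about 2.5 N of friction and stays where it is left.
- retainer4_top (a point): Centre of the flat top of retainer 4 (1 is next to the green stripe, 6 next to the red one): blue push-in button, a low cone 28 mm across at the foot, 8 mm across at the top, 6 mm high, flanks about 31 degrees, so that a fingertip sliding along the row rides it down; white ring round its foot. Moves with it.
- retainer5 (a joint): How far retainer 5 has been pressed, m: starts between 0 and 0.0012; at 0 it stands 6 mm proud of the visor; 0.006 flush with the visor, its stop; negative when pulled up. It slides straight down against about 2.5 N of friction and stays where it is left.
- retainer5_top (a point): Centre of the flat top of retainer 5 (1 is next to the green stripe, 6 next to the red one): blue push-in button, a low cone 28 mm across at the foot, 8 mm across at the top, 6 mm high, flanks about 31 degrees, so that a fingertip sliding along the row rides it down; white ring round its foot. Moves with it.
- retainer6 (a joint): How far retainer 6 has been pressed, m: starts between 0 and 0.0012; at 0 it stands 6 mm proud of the visor; 0.006 flush with the visor, its stop; negative when pulled up. It slides straight down against about 2.5 N of friction and stays where it is left.
- retainer6_top (a point): Centre of the flat top of retainer 6 (1 is next to the green stripe, 6 next to the red one): blue push-in button, a low cone 28 mm across at the foot, 8 mm across at the top, 6 mm high, flanks about 31 degrees, so that a fingertip sliding along the row rides it down; white ring round its foot. Moves with it.
- paint_pot: Small paint jar, 34 mm across, 42 mm high, standing on the empty half of the jig's board. Origin under its centre. Bystander.
- lens_blank: Flat round grey lens blank, 52 mm across, 4 mm thick, lying on the empty half of the jig's board. Origin under its centre. Bystander.
- paint_bottle: Paint bottle with red cap, 36 mm across, 85 mm high, on the bench beyond the jig. Origin under its centre. Bystander.
- palette_knife: Palette knife 200 mm long lying on the bench beyond the jig. Origin on its underside, x along it. Bystander.
- tumbler_a: White tumbler with blue diamond squares and a blue lid, 82 mm across, 104 mm high. Origin under its centre. Bystander.
- tumbler_b: Second such tumbler, 82 mm across, 104 mm high. Origin under its centre. Bystander.
- cleaner: Cleaner bottle, 60 mm across, 160 mm high. Origin under its centre. Bystander.

How it is judged:
On the way, in this order (a step that is already met when the one before it is completed fails the run):
1. retainer 1 is pressed to within 1.8 mm of flush (value of joint retainer1 above 0.0042 m), for 0.1 s.
2. retainer 2 is pressed to within 1.8 mm of flush (value of joint retainer2 above 0.0042 m), for 0.1 s.
3. retainer 3 is pressed to within 1.8 mm of flush (value of joint retainer3 above 0.0042 m), for 0.1 s.
4. retainer 4 is pressed to within 1.8 mm of flush (value of joint retainer4 above 0.0042 m), for 0.1 s.
5. retainer 5 is pressed to within 1.8 mm of flush (value of joint retainer5 above 0.0042 m), for 0.1 s.
6. retainer 6 is pressed to within 1.8 mm of flush (value of joint retainer6 above 0.0042 m), for 0.1 s.
At the end, for the whole second after the job is handed in: All six retainers stand less than 1.8 mm proud of the visor and at rest, pressed in order from green to red, and nothing else is more than 20 mm from where it was (value of joint each of retainer1, retainer2, retainer3, retainer4, retainer5, retainer6 above 0.0042 m and velocity of joint each of retainer1, retainer2, retainer3, retainer4, retainer5, retainer6 below 0.002 m/s and distance of each of paint_pot, lens_blank, paint_bottle, palette_knife, tumbler_a, tumbler_b, cleaner from where it was at the start of the episode below 0.02 m); the robot touches nothing.
It fails at once if a retainer is pulled up more than 2 mm (value of joint any of retainer1, retainer2, retainer3, retainer4, retainer5, retainer6 below -0.002 m).
It fails at once if a bystander is lifted or shifted by more than 20 mm (distance of any of paint_pot, lens_blank, paint_bottle, palette_knife, tumbler_a, tumbler_b, cleaner from where it was at the start of the episode above 0.02 m).
It fails at once if the fingers bear on the jig with more than 40 N (contact force between the arm and jig above 40 N).
It fails at once if between the first retainer and the last the fingertips rise well off the row (grasp point over 75 mm above the visor's face) (value of joint retainer1 above 0.0042 m and not (value of joint retainer6 above 0.0042 m) and z of the grasp point in the frame of face_center above 0.075 m).
It fails at once if between the first retainer and the last the hand strays more than 35 mm sideways from the row (value of joint retainer1 above 0.0042 m and not (value of joint retainer6 above 0.0042 m) and (horizontal distance between the grasp point and face_center below 0.135 m or horizontal distance between the grasp point and face_center above 0.205 m)).
It also fails if it takes over 51 s, if anything falls off the work surface, if the arm or the gripper's body presses on something with over 40 N, if the wrist force passes 120 N, or if a joint passes its speed limit or range.

## Robot

A 7-joint arm with a two-finger parallel gripper is mounted at the origin on the work surface. World frame = base frame: x ahead of the robot, y to its left, z up, the work surface at z = 0. Lengths are in m, angles in rad, forces in N, time in s.
With the tool pointing down it reaches from about 0.35 to 0.9 m from the base axis. Payload 19.9 kg.
Tool frame: the origin (TCP) lies between the finger pads; the fingertips stand robot.tips_ahead ahead of it and the grasp point (between the pads) lies 3 mm ahead of it (robot.tips_ahead is the distance from the TCP to the fingertips, in m); z points along the fingers, y is the line along which they close (so a half turn about z gives the same grasp; the last joint's range is limited). The gripper opens to 94 mm and grips with 3 to 60 N. Pads are 16 mm wide; open, the fingers measure 119 mm over their backs; the gripper's body (75 mm by 177 mm) begins 78 mm behind the grasp point.
Start: joints at [1.208, 0.417, -0.01, 1.614, 0.005, 1.111, -0.053], TCP at [0.198, -0.593, 0.227] pointing down, gripper open.
Joint ranges: [-2.81, 2.81], [-0.39, 2.02], [-1.27, 1.25], [0.06, 2.57], [-1.19, 4.33], [0.19, 2], [-2.82, 2.82]. Speed limits (rad/s): [1.89, 1.89, 2.39, 2.39, 3.01, 3.01, 3.01].

## Interface

Orientations are given as a unit quaternion [x, y, z, w].
In Python, from workcell import robot, read_camera, look_for, regions_of, status gives the robot as it stands. The module is installed in compiled form; this text tells all that it offers. Calls block until the motion is done:
- robot.goto(position, orientation): joint-space move of the TCP to a pose.
- robot.servo_line(position, frame=None, speed=0.15): straight line of the TCP; frame=None keeps the orientation; speed is the mean speed in m/s.
- robot.movej(angles): joint-space move.
- robot.gripper_to(opening, force=None): opening from 0.0 (shut) to 1.0 (fully open); force is the grip in N (None keeps the last); returns when the fingers have stopped.
- robot.sleep(seconds).
- robot.inverse_kinematics(position, orientation): joint angles nearest the present ones, or None.
- read_camera(name): name is "side" or "top"; returns a dict with "pixels" (384x512x3 uint8, red, green, blue), "camera_matrix" (3x3 intrinsics, pixels), "dist" ([k1, k2, p1, p2, k3] as OpenCV has them; the pictures are not rectified), "R" (3x3) and "t" (3): a world point X has camera coordinates R X + t. Camera axes: x right, y down, z forward; pixel columns grow to the right and rows downward; lengths in m; the calibration is good to about 2 mm. A picture is of the moment at which its call begins. There is no depth.
A pose or a line that the arm cannot do raises robot.IKError and nothing moves.
- robot.close_job(): hands the job in; it is judged then, once.
Trained networks look in the newest picture that a camera, given by its name, has taken for a name from the list of things; names that differ only in an ending like _2 or _b are one class to them, and where a whole thing is asked for, a point or a joint stands for the part that bears it (a point fixed in the world has none). Each returns a list of dicts, best first, with "conf" (0 to 1); they miss things now and then, are a little off and sometimes report something else, mostly with a low value. They report only what shows in the picture. A call takes as long as a camera call.
- look_for(camera, name): "centre" ([row, column] in pixels, amid what is visible of it).
- regions_of(camera, name): "mask" (384x512 bool, what is visible of it) and "centre" ([row, column] in pixels, amid what is visible of it).
Readings, each from a call of its own:
- status.current_time(): time.
- status.current_joint_positions(): joint angles.
- status.current_qvel(): joint speeds.
- status.current_effort(): joint torques, N m.
- status.current_ee_pos(): TCP position.
- status.current_tool_rot(): TCP orientation.
- status.current_ft_force(): force on the tool from outside, world axes, zero at the start.
- status.current_wrist_torque(): the same for the moment, N m.
- status.current_opening(): opening from 0.0 (shut) to 1.0 (fully open).
- status.current_gripper_force(): force on a finger pad.
Only numpy, scipy, OpenCV 4.12 (cv2) and the standard library are available. Lean on these libraries where they do the work, as an engineer would, in place of code of your own. Each camera call takes 0.05 s, during which the arm holds its last target. There are 200 camera calls.

## Working session

There is one attempt and no reset: what is moved stays moved. The work goes in short steps, each a Python script; the robot and the scene stay as the last script left them, time stands still between calls to the robot, and variables do not carry over. Pictures are saved under pics/ and viewed, at most 10 in all, crops included, and the job is handed in when it is done.

```bash
mkdir -p pics; python3 - <<'E'
from workcell import robot, read_camera, look_for, status
import cv2
for c in("top","side"):
    d=read_camera(c); cv2.imwrite(f"pics/{c}0.png",d["pixels"][:,:,::-1])
    print(c,d["camera_matrix"].tolist(),d["dist"],d["R"].tolist(),d["t"])
    for i in (1,):
        print([(round(x["conf"],2),[round(float(v),1) for v in x["centre"]]) for x in look_for(c,f"retainer{i}_top")])
print(robot.tips_ahead,status.current_time(),status.current_tool_rot(),status.current_ee_pos())
E
```

```text
top [[452.171069611191, 0.0, 253.65340492688685], [0.0, 452.171069611191, 185.11137634180966], [0.0, 0.0, 1.0]] [-0.0148703  0.         0.         0.         0.       ] [[0.012024565712020131, -0.9999246691076831, 0.002462910742995837], [-0.993120659140578, -0.01222958444345797, -0.11645511432532267], [0.11647646203255385, -0.0010456453657827955, -0.9931929019169179]] [-0.00640017  0.57183958  1.34815815]
[(0.68, [188.5, 279.5]), (0.56, [174.0, 220.3])]
side [[402.4360601763573, 0.0, 253.14167597639036], [0.0, 402.4360601763573, 189.18213001450076], [0.0, 0.0, 1.0]] [-0.03779026  0.          0.          0.          0.        ] [[-0.9944240677357871, -0.10451235012501972, 0.014069192555211092], [-0.06217348479499745, 0.473284028119202, -0.8787130854355752], [0.0851776455195642, -0.8746881715209185, -0.47714292544806297]] [0.53094895 0.10325818 1.31512964]
[]
0.022 0.2 [ 9.87085546e-01  1.60193510e-01 -1.05252496e-04 -3.92142513e-04] [ 0.19757236 -0.59271354  0.22703992]
```

View pics/top0.png

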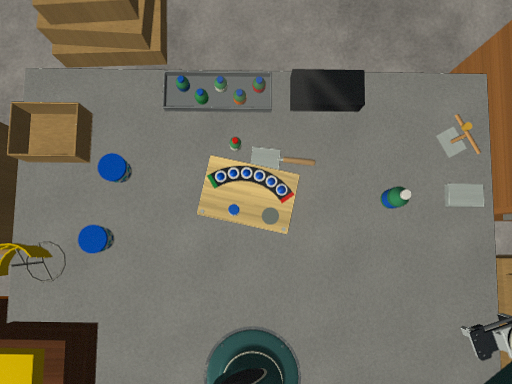

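View pics/side0.png

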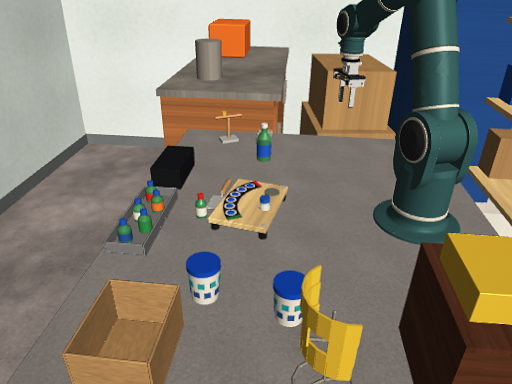

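The top view shows the jig near the middle. The six blue buttons run from about (col 220, row 176), next to the green stripe, to (282, 189), next to the red one. The cleaner stands near (397, 197), between the arm and the jig. In the side view the row is near (240, 200). I'll fit the jig pose to the blue blobs in both views.

```bash
cat > fit.py <<'E'
from workcell import read_camera
import cv2, numpy as np
from scipy.optimize import least_squares, linear_sum_assignment
ANG=(2.5-np.arange(6))*0.235
def row(p,z):
    a=ANG+p[2]
    return np.c_[p[0]+.17*np.cos(a),p[1]+.17*np.sin(a),np.full(6,z)]
def proj(d,X): return cv2.projectPoints(X,cv2.Rodrigues(d["R"])[0],d["t"],d["camera_matrix"],d["dist"])[0][:,0]
def blobs(d,near):
    p=d["pixels"].astype(int); m=((p[:,:,2]>110)&(p[:,:,2]-p[:,:,0]>50)&(p[:,:,2]-p[:,:,1]>20)).astype(np.uint8)
    n,_,s,c=cv2.connectedComponentsWithStats(m,connectivity=4)
    k=[i for i in range(1,n) if 6<=s[i,4]<250 and np.hypot(*(c[i]-near))<75]
    return c[k],s[k,4]
E
python3 - <<'E'
from fit import *
D={c:read_camera(c) for c in("top","side")}
B={}
for c,n in(("top",(251,180)),("side",(240,202))):
    B[c],a=blobs(D[c],np.array(n)); print(c,np.c_[B[c],a].round(1).tolist())
def match(p,c):
    q=proj(D[c],row(p,.053)); C=np.linalg.norm(q[:,None]-B[c][None],axis=2)
    i,j=linear_sum_assignment(C); return q[i]-B[c][j]
def fit(cs):
    best=None
    for x in np.arange(.3,.7,.05):
        for y in np.arange(-.15,.2,.05):
            for w in(-.4,0,.4):
                r=least_squares(lambda p:np.concatenate([match(p,c).ravel() for c in cs]),[x,y,w],loss="soft_l1")
                if best is None or r.cost<best.cost: best=r
    return best
for cs in(["top"],["side"],["top","side"]):
    r=fit(cs); print(cs,r.x.round(4),r.cost); print([match(r.x,c).round(1).tolist() for c in cs])
print(row(r.x,.05).round(4).tolist())
E
```

```text
top [[245.5, 172.6, 34.0], [232.3, 173.2, 37.0], [258.2, 175.3, 38.0], [219.6, 176.3, 38.0], [270.2, 181.2, 38.0], [280.6, 189.6, 48.0], [233.2, 209.2, 88.0]]
side [[264.5, 150.6, 151.0], [249.5, 185.2, 21.0], [241.3, 188.9, 18.0], [234.8, 193.8, 20.0], [264.8, 199.0, 72.0], [230.5, 199.5, 20.0], [229.1, 205.6, 23.0], [230.5, 212.2, 26.0]]
['top'] [ 0.4375  0.0401 -0.2019] 0.0695160151293639
[[[-0.1, 0.0], [-0.0, -0.2], [-0.0, 0.1], [0.1, 0.2], [0.0, -0.0], [-0.0, -0.1]]]
['side'] [ 0.4362  0.0451 -0.2053] 0.02272335702348105
[[[-0.0, 0.0], [-0.0, 0.0], [0.1, -0.1], [0.0, 0.0], [-0.1, 0.1], [0.0, -0.0]]]
['top', 'side'] [ 0.4371  0.041  -0.2032] 1.3441479800786909
[[[-0.3, 0.1], [-0.3, -0.1], [-0.2, 0.2], [-0.1, 0.4], [-0.2, 0.2], [-0.2, 0.1]], [[-0.1, -0.7], [-0.1, -0.6], [0.0, -0.7], [-0.1, -0.6], [-0.3, -0.5], [-0.2, -0.6]]]
[[0.5947, 0.1047, 0.05], [0.6052, 0.0662, 0.05], [0.6065, 0.0264, 0.05], [0.5984, -0.0126, 0.05], [0.5815, -0.0487, 0.05], [0.5567, -0.0799, 0.05]]
```

```bash
cat > mv.py <<'E'
from workcell import robot, status
from fit import row
import numpy as np
from scipy.spatial.transform import Rotation as R
P=[.437,.042,-.203]; T=robot.tips_ahead; PTS=row(P,.05)
a=P[2]-np.pi/2; y=np.array([np.cos(a),np.sin(a),0]); z=np.array([0,0,-1.])
Q=R.from_matrix(np.c_[np.cross(y,z),y,z]).as_quat()
def at(i,h): return PTS[i]+[0,0,T+h]   # h: fingertip height above the visor
def press(i):
    robot.servo_line(at(i,.010),speed=.08)
    f0=status.current_ft_force()[2]; log=[]
    for h in(.006,.004,.003,.002,.001,.0003):
        robot.servo_line(at(i,h),speed=.03)
        f=status.current_ft_force()[2]-f0
        log.append((h,round(float(status.current_ee_pos()[2]-T-.05),4),round(float(f),1)))
        if f>12: break
    robot.sleep(.15)
    print(i+1,log,round(float(status.current_ee_pos()[2]-T-.05),4),status.current_ft_force().round(1))
    robot.servo_line(at(i,.010),speed=.05)
E
python3 - <<'E'
from mv import *
robot.gripper_to(0.0)
p=np.array(status.current_ee_pos()); p[2]=.32; robot.servo_line(p)
robot.goto(at(0,.25),Q); print(status.current_joint_positions(),status.current_time())
robot.servo_line(at(0,.02))
print(status.current_ee_pos(),at(0,.02),status.current_opening(),status.current_time(),status.current_ft_force())
from workcell import read_camera; import cv2
ims=[]
for c,(u,v) in(("top",(250,185)),("side",(240,195))):
    d=read_camera(c)["pixels"][v-50:v+50,u-65:u+65,::-1]; ims.append(cv2.resize(d,None,fx=3,fy=3))
cv2.imwrite("pics/pre.png",np.hstack(ims))
E
```

```text
[ 0.38771187  0.41735959 -0.83389065  1.52795805  0.31391508  1.33584139
 -2.25157324] 5.3083
[0.59496351 0.10587686 0.09272547] [0.59458764 0.10576627 0.092     ] 0.007131811532679819 6.9917 [-0.51750519 -0.3622273  -1.11917603]
```

View pics/pre.png

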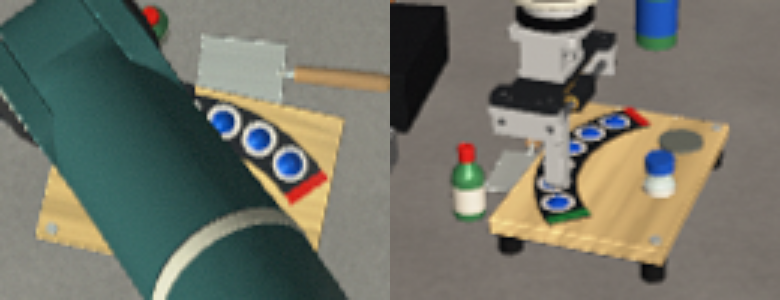

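The fingertips are shut and 20 mm above the visor. In the side crop their bottom is near (555, 185) and retainer 1 is near (557, 202). That offset matches the 20 mm height, so they are aligned.

```bash
python3 - <<'E'
from mv import *
press(0); print(status.current_time())
E
```

```text
1 [(0.006, 0.0059, 0.7), (0.004, 0.0039, 0.6), (0.003, 0.0029, -0.1), (0.002, 0.0019, 0.4), (0.001, 0.0009, 0.6), (0.0003, 0.0004, 3.9)] 0.0003 [-1.5 -0.4  3.6]
9.3917
```

```bash
python3 - <<'E'
from mv import *
from fit import *
robot.servo_line(at(0,.0005),speed=.03); robot.sleep(.2)
for h in(.0005,.0,-.0005,-.001):
    robot.servo_line(at(0,h),speed=.02); robot.sleep(.2)
    f=status.current_ft_force(); print(h,round(float(status.current_ee_pos()[2]-T-.05),5),f.round(1))
    if f[2]>10: break
robot.servo_line(at(0,.010),speed=.05); robot.sleep(.2); print(status.current_ft_force().round(1))
robot.servo_line(at(1,.012),speed=.08)
robot.servo_line(at(2,.012),speed=.08)
d=read_camera("side"); b,a=blobs(d,np.array((240,202))); print(np.c_[b,a].round(1).tolist(),status.current_time())
u,v=232,203; cv2.imwrite("pics/r1.png",cv2.resize(d["pixels"][v-30:v+30,u-40:u+40,::-1],None,fx=8,fy=8,interpolation=cv2.INTER_CUBIC))
E
```

```text
0.0005 0.00032 [-2.7 -1.8  8. ]
0.0 0.00028 [-5.4 -2.1 15.5]
[ 0.8  0.  -0.8]
[[264.5, 150.7, 150.0], [249.6, 185.3, 22.0], [241.3, 188.9, 18.0], [236.2, 194.0, 10.0], [264.8, 199.0, 72.0], [230.5, 199.5, 20.0], [229.1, 205.6, 23.0]] 12.8583
```

View pics/r1.png

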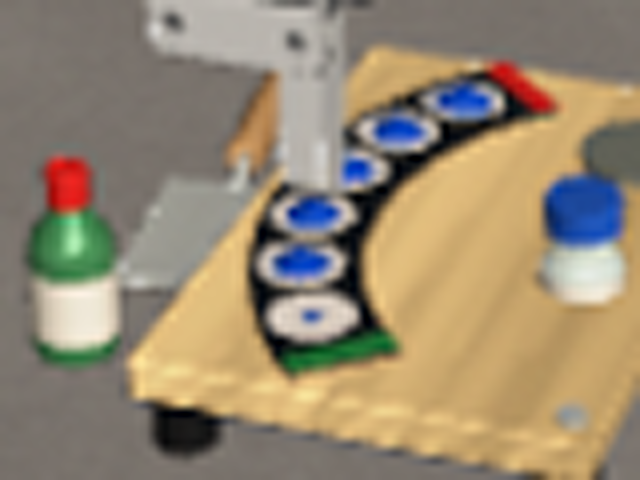

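Retainer 1 is home: at (310, 317) only a small blue dot shows inside its white ring. Retainers 2 to 6 still show as full blue cones and have not been touched. I'll press the rest the same way.

```bash
python3 - <<'E'
from mv import *
from fit import *
for i in range(1,6): press(i)
print(status.current_time())
d=read_camera("side"); u,v=232,203; cv2.imwrite("pics/r6.png",cv2.resize(d["pixels"][v-30:v+30,u-40:u+40,::-1],None,fx=8,fy=8,interpolation=cv2.INTER_CUBIC))
E
```

```text
2 [(0.006, 0.0057, -0.2), (0.004, 0.0039, -0.5), (0.003, 0.0029, -0.2), (0.002, 0.0019, 0.3), (0.001, 0.0009, -0.6), (0.0003, 0.0004, 3.2)] 0.0004 [-0.4  0.   3.7]
3 [(0.006, 0.0058, 1.0), (0.004, 0.0039, 0.3), (0.003, 0.003, 0.6), (0.002, 0.0019, 0.1), (0.001, 0.0009, 0.8), (0.0003, 0.0004, 4.1)] 0.0003 [-1.  -0.4  4.4]
4 [(0.006, 0.0058, -0.7), (0.004, 0.0039, -0.8), (0.003, 0.0029, -1.1), (0.002, 0.0019, -0.9), (0.001, 0.0009, -0.6), (0.0003, 0.0003, 3.1)] 0.0004 [-1.8 -1.2  3.8]
5 [(0.006, 0.0057, 0.6), (0.004, 0.0039, 1.2), (0.003, 0.003, 1.1), (0.002, 0.0019, 1.0), (0.001, 0.0009, 0.7), (0.0003, 0.0004, 4.7)] 0.0004 [-0.1 -0.4  3.6]
6 [(0.006, 0.0057, 0.2), (0.004, 0.0039, 0.9), (0.003, 0.0029, 0.7), (0.002, 0.0019, 0.6), (0.001, 0.0009, -0.0), (0.0003, 0.0004, 3.6)] 0.0004 [-1.2 -0.9  3.2]
26.2333
```

View pics/r6.png

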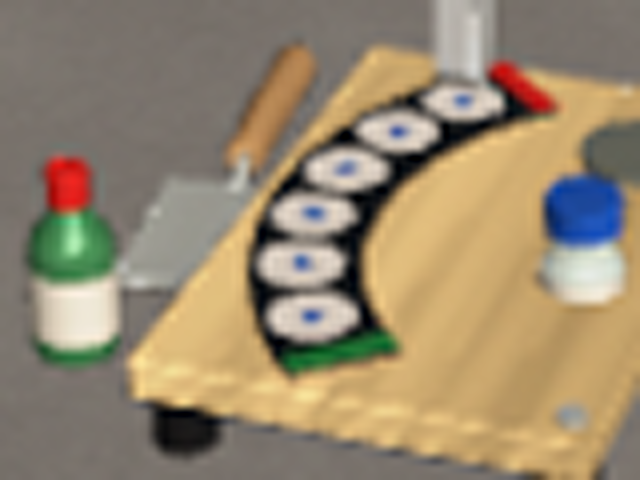

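All six, from (310, 317) to (463, 100), now show only a small blue dot, so they are flush. The hand is above retainer 6. I'll lift clear and hand in.

```bash
python3 - <<'E'
from mv import *
robot.servo_line(at(5,.2)); robot.sleep(.5); print(status.current_time(),status.current_ft_force().round(1))
print(robot.close_job())
E
```

```text
28.2 [-0.7  0.8  1.2]
the job is handed in; nothing more can be done
None
```

All six retainers were pressed flush in order from green to red, the hand was raised clear, and the job was handed in at about 28 s of the 51 s allowed; the verdict was not reported back.

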